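# Set the reader's filter lever to the third click and start the reading

### The job

On the bench filter reader, push the black filter lever gently to the reader's left with a fingertip until it has clicked three times from where it now rests, and leave it in that third notch without ever letting it run on past it. Then press the round start key fully down and let it come back up. Do not pinch the lever, and do not shift or pick up anything else on the bench or on the reader.

Things in the scene. Friction and masses are not known exactly. Their poses are not given: they have to be found in the camera images.
- reader: bench reader fixed to the table: white case 220 (x) x 260 (y), flat top 90 above the bench. Origin: centre of its underside; x to its back (raised display hood from x +79, 47 above the top), y to its left, z up. On top a slot along y (at x -20) holds the black filter lever; the round start key is left of the slot. Three small grey squares near the front edge are only marks.
- filter_lever (a joint): lever position in m, growing to the reader's left (+y). Six notches 14 mm apart: 0 (start, right-hand end), 0.014, 0.028, 0.042 (third click), 0.056, 0.070. Leaving a notch takes a push that peaks at about 4.5 N near 3.5 mm (more when fast) and fades half-way, at 7 mm; the lever then jumps ahead into the next notch with a click and stays there by itself within 0.5 mm.
- lever_top (a point): centre of the top face of the filter lever, an upright black tab 26 wide (reader x) x 10 thick (reader y, the way it slides) x 34 high; its top is 126 above the bench, its foot 1.5 above the reader's top. Axes parallel to the reader's. Beside the tab, along the slot, the top is bare for 65 to its right at the start and for 80 and more to its left.
- start_key_top (a point): centre of the top face of the start key: a round grey push button, 30 dia, in a grey housing, 22 above the reader's top; the 46 dia housing's rim is 10 lower. It is pressed straight down.
- start_key (a joint): travel of the start key in m: 0 up, 0.006 fully down; a spring brings it back up. Fully down takes about 5 N; it counts as pressed beyond 0.004.
- vial: capped amber glass vial, 22 dia x 48 high, loose, standing on the reader's top near its left rear; origin under its centre
- cuvette_box: small clear box 24 x 44 x 16, loose, lying on the reader's top near its right rear; origin under its centre
- amber_bottle: amber screw-cap bottle, 64 dia x 130 high, loose bystander on the bench; origin under its centre
- beaker: open glass beaker, 72 dia x 90 high, loose bystander; origin under its centre
- tip_box: blue pipette-tip box 120 x 85 x 49, loose bystander; origin under its centre
- vial_rack: black rack 190 x 55, 77 high with its twelve vials, loose bystander; origin under its centre
- marker: squarish white marker pen with black cap, 12 x 125 x 12, loose bystander lying beside the reader; origin under its centre

How it is judged:
By the outcome, as a careful person would: the job done as asked, in the order asked, and still so for the second after the job is handed in, with the robot touching nothing.
It also fails if it takes over 51 s, if anything falls off the work surface, if the arm or the gripper's body presses on something with over 40 N, if the wrist force passes 120 N, or if a joint passes its speed limit or range.

### The arm

A 6-joint arm with a two-finger parallel gripper is mounted at the origin on the work surface. World frame = base frame: x ahead of the robot, y to its left, z up, the work surface at z = 0. Lengths are in mm, angles in rad, forces in N, time in s.
With the tool pointing down it reaches from about 275 to 750 mm from the base axis. Payload 10.2 kg.
Tool frame: the origin (TCP) lies at the very end of the fingers, on their centre line; the grasp point (between the pads) lies 19 mm behind it; x points along the fingers, y is the direction in which the jaws open and shut, and the axes are right-handed (so a half turn about x gives the same grasp; the last joint's range is limited). The gripper opens to 85 mm and grips with 20 to 120 N. Pads are 22 mm wide; open, the fingers measure 114 mm over their backs; the gripper's body (76 mm by 85 mm) begins 54 mm behind the grasp point. The pads swing forward as they close: fully open they stand 13 mm farther back than shut.
Start: joints at [-1.422, 0.313, 1.498, -0, 1.331, -0.223], TCP at [190.717, -489.14, 231.294] pointing down, gripper open.
Joint ranges: [-2.94, 2.94], [-0.97, 2.17], [0.19, 2.56], [-1.23, 4.37], [0.02, 3.11], [-2.88, 2.88]. Speed limits (rad/s): [2.39, 2.39, 3.01, 3.14, 3.14, 3.14].

### API

Orientations are given as a unit quaternion [w, x, y, z].
In Python, from rig import ctrl, viewer, finish_job gives the robot as it stands.
- The arm moves only by the tool carry_out, never from a script. Its argument "targets" is a list of rows, each an object of numbers: "x", "y", "z": the shift along the world's x, y, z in m; "ax", "ay", "az": the turn, a rotation vector about the world's x, y, z in rad; "hand": the opening, from -1 (shut) to 1 (fully open). A call has 1 to 5 rows; each row is the pose to reach, as a shift and turn from the pose commanded when the call began; what a row does not reach only later rows make up. A row lasts 1/8 s, in which the tool goes at most 62.5 mm and 10.7 degrees, less where a joint would pass 70% of its speed; a pose out of reach is approached as far as the arm can. A call with a gripper value outside its range is refused whole. The fingers move at their own pace and stop on an object; "grip_force" is the grip in N (left out, the last holds). Time passes only in rows, so rows that repeat a pose let the fingers close. It gives the time, the measured TCP pose, the force and the opening at its end, in the units of the state.
- ctrl.sense(): the state, without advancing time (a new reading comes with each control period).
- viewer.capture(name): name is "scene" or "top"; returns the picture (420x560x3 uint8, blue, green, red); there is no depth.
- viewer.camera_info(name): a dict with "fx", "fy", "cx", "cy" (pixels), "k1" (the pictures are not rectified: a ray, as slopes to the right and down, at radius r is drawn at 1 + k1 r^2 times it, then the intrinsics apply), "R" (3x3) and "t" (3): a world point X has camera coordinates R X + t. Camera axes: x right, y down, z forward; pixel columns grow to the right and rows downward; lengths in mm; the calibration is good to about 2 mm. A picture is of the moment at which its call begins. camera_info takes no time and is no camera call.
- finish_job(): hands the job in, once; it reports no verdict.
The state is a dict: "time_s": time; "joints": joint angles; "dq": joint speeds; "tau": joint torques, N m; "eef_pos": TCP position; "ee_rot": TCP orientation; "force": force on the tool from outside, world axes, zero at the start; "wrist_torque": the same for the moment, N m; "grip_width": opening from 0.0 (shut) to 1.0 (fully open).
Only numpy, scipy, OpenCV 4.12 (cv2) and the standard library are available. Lean on these libraries where they do the work, as an engineer would, in place of code of your own. Each camera call takes 0.05 s, during which the arm holds its last target. There are 200 camera calls.

## Working session

There is one attempt and no reset: what is moved stays moved. The work goes in short steps, Python scripts to look and compute and a tool call to move; the robot and the scene stay as the last step left them, time stands still between calls to the robot, and variables do not carry over. Pictures are saved under pics/ and viewed, about 8 in all and at most 12, crops included, and the job is handed in when it is done.

Besides the shell and the picture viewer there is one more tool, called after ">>>" as name(argument=value, ...), one argument or row to a line, values as JSON. carry_out: Moves the arm, as the interface text tells. Its arguments: {"type":"object","properties":{"targets":{"type":"array"},"grip_force":{"type":"number"}},"required":["targets"]}

```bash
ls; mkdir -p pics
python3 - <<'E'
from rig import ctrl, viewer
import cv2
for n in("scene","top"):
    im=viewer.capture(n); cv2.imwrite(f"pics/{n}0.png",im); print(n,viewer.camera_info(n))
print(ctrl.sense())
E
```

```text
pics
scene {'fx': 392.9511210792462, 'fy': 392.9511210792462, 'cx': 281.8876546085459, 'cy': 212.1117743633037, 'k1': -0.0804319288348869, 'R': array([[ 0.02695751,  0.99952841, -0.01470558],
       [ 0.83937805, -0.03062248, -0.54268476],
       [-0.54287916,  0.00228589, -0.83980771]]), 't': array([ -17.96407449, -421.0765876 , 1451.19011915])}
top {'fx': 485.0005150257628, 'fy': 485.0005150257628, 'cx': 273.7255889003415, 'cy': 211.01000569309085, 'k1': 0.027158908832444054, 'R': array([[-0.008313  , -0.99968695,  0.02359882],
       [-0.99799451,  0.00681332, -0.06293282],
       [ 0.06275233, -0.02407466, -0.99773872]]), 't': array([ -16.96439434,  576.48121163, 1270.00670721])}
{'time_s': 0.1, 'joints': array([-1.42242821e+00,  3.13370078e-01,  1.49831583e+00,  1.57253749e-05,
        1.33097661e+00, -2.23382660e-01]), 'dq': array([-8.98262744e-05, -4.12302262e-04,  2.92078822e-04, -8.35695658e-04,
       -6.52099167e-04,  8.77826448e-04]), 'tau': array([ 2.51720798e-03, -4.12897289e+01, -2.60139692e+01, -2.10741032e-04,
        3.02167980e-03,  1.65752340e-05]), 'eef_pos': array([ 190.67430339, -488.92874161,  230.82160615]), 'ee_rot': array([ 0.13029911,  0.69494649,  0.13105469, -0.69490733]), 'force': array([0.0691264 , 0.87209642, 0.01271404]), 'wrist_torque': array([-0.05856231, -0.00131006,  0.04648508]), 'grip_width': 0.9989784209289853}
```

View pics/scene0.png

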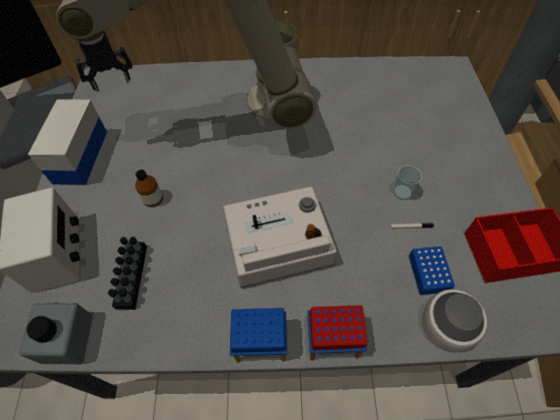

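View pics/top0.png

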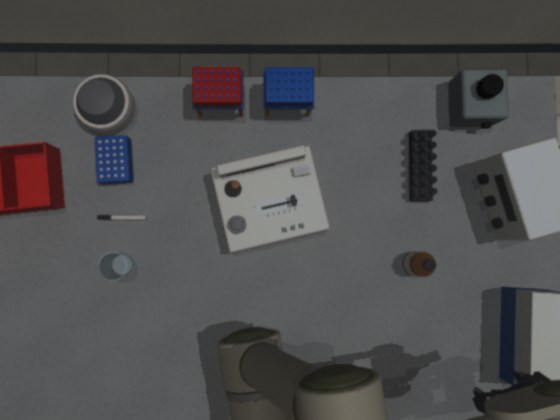

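The scene view shows the reader near (280,235), with its lever at about (255,222) and key at about (307,204). In the top view the lever is at about (292,201) and the key at about (236,224), and the reader is yawed roughly 10–15°. Next I'll zoom in.

```bash
cat > h.py <<'E'
import numpy as np, cv2
from rig import ctrl, viewer
def ray(n,u,v):
    c=viewer.camera_info(n); K=np.array([[c['fx'],0,c['cx']],[0,c['fy'],c['cy']],[0,0,1.]])
    p=cv2.undistortPoints(np.array([[[u,v]]],float),K,np.array([c['k1'],0,0,0,0.]))[0,0]
    return -c['R'].T@c['t'], c['R'].T@np.array([p[0],p[1],1])
def onz(n,u,v,z):
    o,d=ray(n,u,v); return o+d*(z-o[2])/d[2]
def proj(n,X):
    c=viewer.camera_info(n); p=c['R']@np.asarray(X,float)+c['t']; s=p[:2]/p[2]; s=s*(1+c['k1']*(s@s))
    return np.array([c['fx']*s[0]+c['cx'],c['fy']*s[1]+c['cy']])
E
python3 - <<'E'
import cv2,numpy as np
a=cv2.imread("pics/top0.png")[140:260,200:340]; b=cv2.imread("pics/scene0.png")[180:290,215:345]
a=cv2.resize(a,None,fx=5,fy=5,interpolation=2); b=cv2.resize(b,None,fx=5,fy=5,interpolation=2)
cv2.imwrite("pics/ta.png",a); cv2.imwrite("pics/sb.png",b)
E
```

```text
(no output)
```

View pics/ta.png

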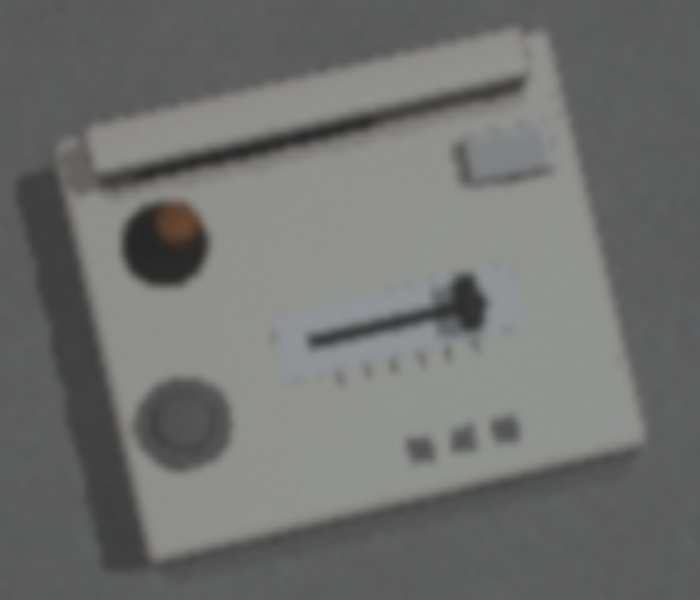

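View pics/sb.png

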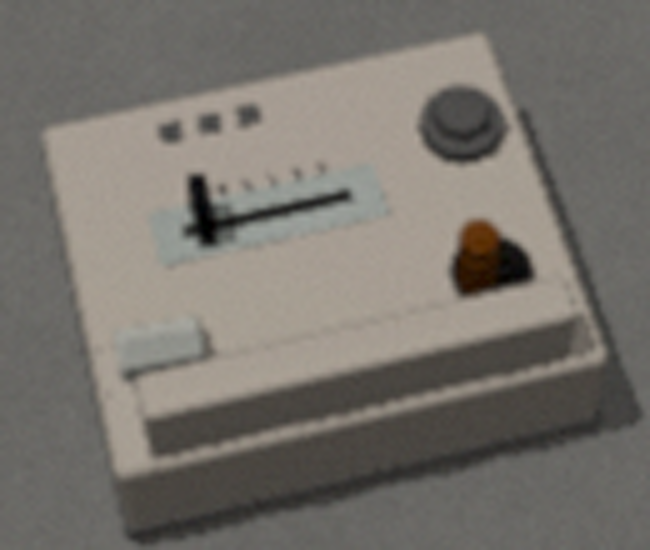

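Run:
```python
from h import *
from scipy.spatial.transform import Rotation as Ro
T=lambda x,y:(200+x/5-.4,140+y/5-.4); S=lambda x,y:(215+x/5-.4,180+y/5-.4)
P=lambda n,q,z:onz(n,*q,z).round(1)
for n in("top","scene"): print("cam",ray(n,0,0)[0])
print("corners top FL,FR",P("top",T(150,560),90),P("top",T(645,440),90))
print("corners scene FL,FR",P("scene",S(485,35),90),P("scene",S(43,130),90))
print("hoodline top",P("top",T(90,175),137),P("top",T(525,85),137))
print("key",P("top",T(183,420),112),P("scene",S(462,116),112))
print("lever top t",P("top",T(463,278),126),P("top",T(470,330),126), "scene",P("scene",S(197,178),126))
print("slot L",P("top",T(310,341),90),P("scene",S(350,194),90))
a,b=P("top",T(150,560),90),P("top",T(645,440),90); d=a-b; print("yaw",np.degrees(np.arctan2(-d[0],d[1])))
a,b=P("scene",S(485,35),90),P("scene",S(43,130),90); d=a-b; print("yaw",np.degrees(np.arctan2(-d[0],d[1])))
q=ctrl.sense()['ee_rot']; print(Ro.from_quat(np.r_[q[1:],q[0]]).as_matrix().round(3))
g=cv2.imread("pics/top0.png").max(2)
m=(g<70).astype(np.uint8);
print(g[192:212,284:304])
```

```text
cam [ 495.48818104    9.68814121 1303.81479389]
cam [1141.74758372    1.74393653  989.94463294]
corners top FL,FR [471.4  91.1  90. ] [ 529.2 -157.    90. ]
corners scene FL,FR [476.7  91.   90. ] [ 532.6 -157.7   90. ]
hoodline top [657.9 116.4 137. ] [700.9 -94.6 137. ]
key [540.1  73.3 112. ] [546.8  72.7 112. ]
lever top t [607.9 -64.2 126. ] [582.5 -67.3 126. ] scene [590.2 -68.9 126. ]
slot L [580.1  10.8  90. ] [580.5  11.   90. ]
yaw 13.114309451691554
yaw 12.667774264967857
[[-0.     0.363 -0.932]
 [ 0.001 -0.932 -0.363]
 [-1.    -0.001 -0.   ]]
[[147 147 147 147 147 146 146 146 146 147 147 147 147 146 144 144 146 147
  144 145]
 [146 148 147 148 147 146 145 143 142 141 142 145 148 148 147 145 148 148
  144 144]
 [147 147 146 146 147 145 135 126 119 117 124 141 149 150 151 150 151 150
  145 145]
 [147 145 143 145 147 142 124  97  82  77  94 130 148 152 151 152 151 151
  148 146]
 [148 146 143 144 144 131 104  74  58  56  76 118 143 150 151 152 151 150
  149 147]
 [151 147 137 131 126 112  83  58  50  52  66 101 134 147 150 151 151 150
  149 147]
 [152 146 127 113 110 100  77
[... 461 characters left out ...]
 151 151
  150 150]
 [104 114 114 100  94  96  98  88  67  53  52  62  92 131 146 150 149 149
  149 150]
 [137 143 139 118 104 101 102  97  81  69  71  82 112 139 149 149 144 142
  144 147]
 [149 150 146 126 113 109 109 110 110 105 104 112 130 144 148 146 142 139
  142 146]
 [151 152 148 137 130 128 129 130 133 128 121 125 136 144 147 147 146 146
  145 147]
 [151 150 149 147 141 135 139 142 142 135 123 124 138 146 148 147 148 147
  147 147]
 [145 144 145 146 139 127 136 146 146 143 131 126 138 146 148 149 148 148
  148 148]
 [131 139 143 146 137 119 132 145 148 146 142 136 141 146 148 148 147 148
  148 148]
 [124 136 145 147 140 124 135 145 148 148 146 145 147 147 148 148 148 148
  148 148]]
```

>>> carry_out(
  targets=[
    {"x": 0.03,"y": 0.028,"az": -0.03,"hand": -1},
    {"x": 0.07,"y": 0.065,"az": -0.06,"hand": -1},
    {"x": 0.11,"y": 0.102,"az": -0.09,"hand": -1},
    {"x": 0.15,"y": 0.139,"az": -0.12,"hand": -1},
    {"x": 0.19,"y": 0.176,"az": -0.147,"hand": -1},
  ],
  grip_force=30,
)

```text
invalid input at $.targets[0]: expected keys x, y, z, ax, ay, az, hand
```

>>> carry_out(
  targets=[
    {"x": 0.045,"y": 0.042,"hand": -1},
    {"x": 0.09,"y": 0.084,"hand": -1},
    {"x": 0.135,"y": 0.126,"hand": -1},
    {"x": 0.18,"y": 0.168,"hand": -1},
    {"x": 0.224,"y": 0.208,"hand": -1},
  ],
)

```text
invalid input at $.targets[0]: expected keys x, y, z, ax, ay, az, hand
```

>>> carry_out(
  targets=[
    {"z": -0.04,"hand": -1},
    {"z": -0.08,"hand": -1},
    {"z": -0.08,"hand": -1},
  ],
)

```text
invalid input at $.targets[0]: expected keys x, y, z, ax, ay, az, hand
```

Run:
```python
from h import *
a=viewer.capture("top")[140:260,200:340]; b=viewer.capture("scene")[160:280,215:355]
cv2.imwrite("pics/c1.png",np.vstack([cv2.resize(i,None,fx=4.9/2,fy=4.9/2,interpolation=2) for i in(a,b)]))
s=ctrl.sense();print(s['time_s'],s['eef_pos'],s['force'],s['grip_width'],s['ee_rot'])
```

```text
0.2 [ 190.69294712 -488.98790886  230.94870725] [ 0.42773623 -0.01030279  0.16542876] 0.9974164856294987 [ 0.13040995  0.69493865  0.13096774 -0.69491076]
```

View pics/c1.png

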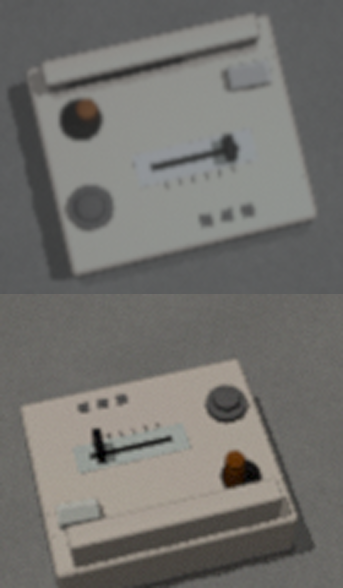

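The moves were refused because every key is required, so the picture shows the unchanged scene. I'll resend them with all keys.

>>> carry_out(
  targets=[
    {"x": 0.03,"y": 0.028,"z": 0,"ax": 0,"ay": 0,"az": -0.03,"hand": -1},
    {"x": 0.07,"y": 0.065,"z": 0,"ax": 0,"ay": 0,"az": -0.06,"hand": -1},
    {"x": 0.11,"y": 0.102,"z": 0,"ax": 0,"ay": 0,"az": -0.09,"hand": -1},
    {"x": 0.15,"y": 0.139,"z": 0,"ax": 0,"ay": 0,"az": -0.12,"hand": -1},
    {"x": 0.19,"y": 0.176,"z": 0,"ax": 0,"ay": 0,"az": -0.147,"hand": -1},
  ],
  grip_force=30,
)

```text
time_s: 0.82
eef_pos: [381.8, -311.8, 231.3]
ee_rot: [0.079, 0.703, 0.079, -0.703]
force: [-0.0, -0.5, -0.2]
grip_width: -0.0
```

>>> carry_out(
  targets=[
    {"x": 0.045,"y": 0.042,"z": 0,"ax": 0,"ay": 0,"az": 0,"hand": -1},
    {"x": 0.09,"y": 0.084,"z": 0,"ax": 0,"ay": 0,"az": 0,"hand": -1},
    {"x": 0.135,"y": 0.126,"z": 0,"ax": 0,"ay": 0,"az": 0,"hand": -1},
    {"x": 0.18,"y": 0.168,"z": 0,"ax": 0,"ay": 0,"az": 0,"hand": -1},
    {"x": 0.224,"y": 0.208,"z": 0,"ax": 0,"ay": 0,"az": 0,"hand": -1},
  ],
)

```text
time_s: 1.45
eef_pos: [606.0, -103.4, 231.2]
ee_rot: [-0.079, -0.703, -0.079, 0.703]
force: [0.6, -0.8, 0.8]
grip_width: -0.0
```

>>> carry_out(
  targets=[
    {"x": 0,"y": 0,"z": -0.04,"ax": 0,"ay": 0,"az": 0,"hand": -1},
    {"x": 0,"y": 0,"z": -0.08,"ax": 0,"ay": 0,"az": 0,"hand": -1},
    {"x": 0,"y": 0,"z": -0.08,"ax": 0,"ay": 0,"az": 0,"hand": -1},
  ],
)

```text
time_s: 1.82
eef_pos: [603.4, -104.6, 148.6]
ee_rot: [-0.078, -0.701, -0.08, 0.705]
force: [0.8, -0.4, 0.2]
grip_width: -0.0
```

Run:
```python
from h import *
a=viewer.capture("top")[140:260,200:340]; b=viewer.capture("scene")[160:280,215:355]
cv2.imwrite("pics/c2.png",np.vstack([cv2.resize(i,None,fx=4.9/2,fy=4.9/2,interpolation=2) for i in(a,b)]))
s=ctrl.sense();print(s['time_s'],s['eef_pos'],s['force'],s['grip_width'],s['ee_rot'])
```

```text
1.925 [ 605.19819944 -105.42844765  152.71872813] [-0.15155161 -0.44734255  0.77908208] -0.00013236298174623397 [ 0.07949751  0.70313259  0.07901505 -0.70216902]
```

View pics/c2.png

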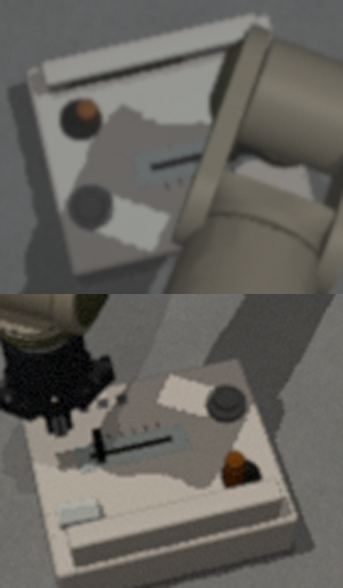

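The fingertip is right of the lever at about (60,432) in the crop, with the lever at about (98,445); the vial and box are untouched. Next I go down beside the lever.

>>> carry_out(
  targets=[
    {"x": 0,"y": 0,"z": -0.02,"ax": 0,"ay": 0,"az": 0,"hand": -1},
    {"x": 0,"y": 0,"z": -0.036,"ax": 0,"ay": 0,"az": 0,"hand": -1},
    {"x": 0,"y": 0,"z": -0.045,"ax": 0,"ay": 0,"az": 0,"hand": -1},
    {"x": 0,"y": 0,"z": -0.045,"ax": 0,"ay": 0,"az": 0,"hand": -1},
  ],
)

```text
time_s: 2.42
eef_pos: [604.7, -105.2, 106.3]
ee_rot: [-0.079, -0.703, -0.079, 0.703]
force: [-0.0, 0.0, -0.1]
grip_width: 0.002
```

Run:
```python
from h import *
b=viewer.capture("scene")[180:250,215:325]
cv2.imwrite("pics/c3.png",cv2.resize(b,None,fx=7,fy=7,interpolation=2))
s=ctrl.sense();print(s['time_s'],s['eef_pos'],s['force'],s['dq'])
for p in([605,-105,106],[596,-66,126],[596,-66,92]): print(p,(proj("scene",p)-[215,180])*7)
```

```text
2.475 [ 604.93953566 -105.24564032  106.75238427] [ 0.60307201 -0.21274862 -0.74450494] [-0.00032137 -0.00832401 -0.00796495  0.00025432 -0.0006521   0.0003548 ]
[605, -105, 106] [180.60845917 311.03388713]
[596, -66, 126] [280.57979903 259.32642696]
[596, -66, 92] [286.99630256 306.69195725]
```

View pics/c3.png

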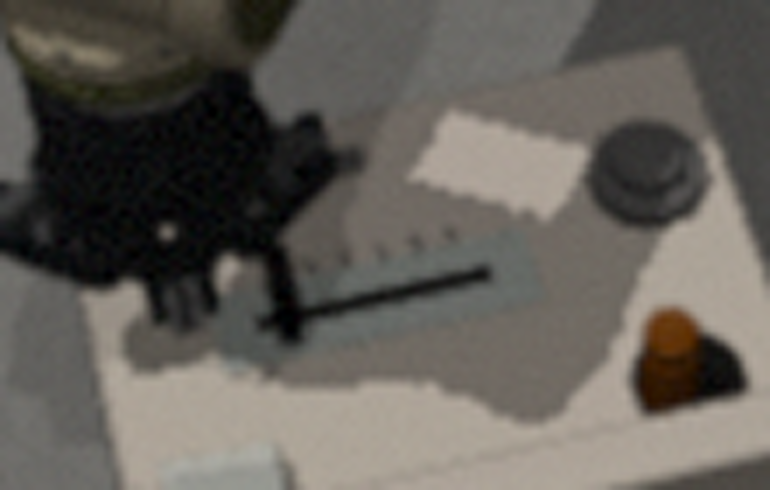

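The shut fingertip is at about (185,322), right of the lever at about (285,300), so the gap is about 20 mm. The tip is also slightly towards the reader's front. I'll shift about 6 mm backwards while closing the gap.

>>> carry_out(
  targets=[
    {"x": 0.0015,"y": 0.006,"z": 0,"ax": 0,"ay": 0,"az": 0,"hand": -1},
    {"x": 0.0025,"y": 0.012,"z": 0,"ax": 0,"ay": 0,"az": 0,"hand": -1},
    {"x": 0.0025,"y": 0.016,"z": 0,"ax": 0,"ay": 0,"az": 0,"hand": -1},
    {"x": 0.0025,"y": 0.016,"z": 0,"ax": 0,"ay": 0,"az": 0,"hand": -1},
  ],
)

```text
time_s: 2.98
eef_pos: [607.2, -88.7, 106.4]
ee_rot: [0.08, 0.703, 0.079, -0.703]
force: [-0.4, 0.3, -0.1]
grip_width: -0.002
```

>>> carry_out(
  targets=[
    {"x": -0.0003,"y": 0.001,"z": 0,"ax": 0,"ay": 0,"az": 0,"hand": -1},
    {"x": -0.0005,"y": 0.002,"z": 0,"ax": 0,"ay": 0,"az": 0,"hand": -1},
    {"x": -0.0005,"y": 0.002,"z": 0,"ax": 0,"ay": 0,"az": 0,"hand": -1},
  ],
)

```text
time_s: 3.35
eef_pos: [606.7, -87.2, 106.3]
ee_rot: [0.079, 0.703, 0.079, -0.703]
force: [0.8, 0.2, 0.2]
grip_width: 0.001
```

>>> carry_out(
  targets=[
    {"x": -0.0003,"y": 0.001,"z": 0,"ax": 0,"ay": 0,"az": 0,"hand": -1},
    {"x": -0.0005,"y": 0.002,"z": 0,"ax": 0,"ay": 0,"az": 0,"hand": -1},
    {"x": -0.0005,"y": 0.002,"z": 0,"ax": 0,"ay": 0,"az": 0,"hand": -1},
  ],
)

```text
time_s: 3.72
eef_pos: [606.2, -85.2, 106.3]
ee_rot: [-0.079, -0.703, -0.079, 0.703]
force: [-0.1, -1.3, 0.6]
grip_width: 0.003
```

>>> carry_out(
  targets=[
    {"x": -0.0001,"y": 0.0005,"z": 0,"ax": 0,"ay": 0,"az": 0,"hand": -1},
    {"x": -0.0002,"y": 0.001,"z": 0,"ax": 0,"ay": 0,"az": 0,"hand": -1},
    {"x": -0.0002,"y": 0.001,"z": 0,"ax": 0,"ay": 0,"az": 0,"hand": -1},
  ],
)

```text
time_s: 4.1
eef_pos: [606.0, -84.3, 106.3]
ee_rot: [-0.079, -0.703, -0.079, 0.703]
force: [0.2, -2.5, -0.4]
grip_width: -0.002
```

>>> carry_out(
  targets=[
    {"x": -0.0001,"y": 0.0005,"z": 0,"ax": 0,"ay": 0,"az": 0,"hand": -1},
    {"x": -0.0002,"y": 0.001,"z": 0,"ax": 0,"ay": 0,"az": 0,"hand": -1},
    {"x": -0.0002,"y": 0.001,"z": 0,"ax": 0,"ay": 0,"az": 0,"hand": -1},
  ],
)

```text
time_s: 4.47
eef_pos: [605.8, -83.3, 106.3]
ee_rot: [-0.079, -0.703, -0.079, 0.703]
force: [1.0, -4.9, -0.8]
grip_width: 0.002
```

>>> carry_out(
  targets=[
    {"x": -0.0001,"y": 0.0005,"z": 0,"ax": 0,"ay": 0,"az": 0,"hand": -1},
    {"x": -0.0002,"y": 0.001,"z": 0,"ax": 0,"ay": 0,"az": 0,"hand": -1},
    {"x": -0.0002,"y": 0.001,"z": 0,"ax": 0,"ay": 0,"az": 0,"hand": -1},
  ],
)

```text
time_s: 4.85
eef_pos: [605.6, -82.2, 106.3]
ee_rot: [-0.079, -0.703, -0.079, 0.703]
force: [-0.5, -5.0, 0.1]
grip_width: -0.005
```

>>> carry_out(
  targets=[
    {"x": -0.0002,"y": 0.001,"z": 0,"ax": 0,"ay": 0,"az": 0,"hand": -1},
    {"x": -0.0004,"y": 0.002,"z": 0,"ax": 0,"ay": 0,"az": 0,"hand": -1},
    {"x": -0.0004,"y": 0.002,"z": 0,"ax": 0,"ay": 0,"az": 0,"hand": -1},
  ],
)

```text
time_s: 5.22
eef_pos: [605.1, -79.8, 106.3]
ee_rot: [-0.079, -0.703, -0.08, 0.703]
force: [-1.0, -1.8, -0.4]
grip_width: 0.0
```

>>> carry_out(
  targets=[
    {"x": -0.0002,"y": 0.001,"z": 0,"ax": 0,"ay": 0,"az": 0,"hand": -1},
    {"x": -0.0004,"y": 0.002,"z": 0,"ax": 0,"ay": 0,"az": 0,"hand": -1},
    {"x": -0.0004,"y": 0.002,"z": 0,"ax": 0,"ay": 0,"az": 0,"hand": -1},
  ],
)

```text
time_s: 5.6
eef_pos: [604.9, -77.7, 106.3]
ee_rot: [0.079, 0.703, 0.08, -0.703]
force: [-0.3, 0.1, -0.3]
grip_width: -0.002
```

The first click happened: the force peaked near 5 N and then fell to 0. I'll go on to the second.

>>> carry_out(
  targets=[
    {"x": -0.0005,"y": 0.002,"z": 0,"ax": 0,"ay": 0,"az": 0,"hand": -1},
    {"x": -0.0009,"y": 0.004,"z": 0,"ax": 0,"ay": 0,"az": 0,"hand": -1},
    {"x": -0.0014,"y": 0.006,"z": 0,"ax": 0,"ay": 0,"az": 0,"hand": -1},
    {"x": -0.0018,"y": 0.008,"z": 0,"ax": 0,"ay": 0,"az": 0,"hand": -1},
    {"x": -0.0018,"y": 0.008,"z": 0,"ax": 0,"ay": 0,"az": 0,"hand": -1},
  ],
)

```text
time_s: 6.22
eef_pos: [603.0, -70.3, 106.3]
ee_rot: [0.079, 0.703, 0.079, -0.703]
force: [-0.8, -2.2, -0.6]
grip_width: 0.005
```

>>> carry_out(
  targets=[
    {"x": -0.0002,"y": 0.001,"z": 0,"ax": 0,"ay": 0,"az": 0,"hand": -1},
    {"x": -0.0005,"y": 0.002,"z": 0,"ax": 0,"ay": 0,"az": 0,"hand": -1},
    {"x": -0.0007,"y": 0.003,"z": 0,"ax": 0,"ay": 0,"az": 0,"hand": -1},
    {"x": -0.0009,"y": 0.004,"z": 0,"ax": 0,"ay": 0,"az": 0,"hand": -1},
    {"x": -0.0011,"y": 0.005,"z": 0,"ax": 0,"ay": 0,"az": 0,"hand": -1},
  ],
)

```text
time_s: 6.85
eef_pos: [601.8, -64.6, 106.3]
ee_rot: [-0.079, -0.703, -0.08, 0.703]
force: [-0.3, 0.5, 0.2]
grip_width: -0.002
```

The second click is done. Now the third: load it first, then pass the midpoint slowly.

>>> carry_out(
  targets=[
    {"x": -0.0005,"y": 0.002,"z": 0,"ax": 0,"ay": 0,"az": 0,"hand": -1},
    {"x": -0.0009,"y": 0.004,"z": 0,"ax": 0,"ay": 0,"az": 0,"hand": -1},
    {"x": -0.0014,"y": 0.006,"z": 0,"ax": 0,"ay": 0,"az": 0,"hand": -1},
    {"x": -0.0018,"y": 0.008,"z": 0,"ax": 0,"ay": 0,"az": 0,"hand": -1},
    {"x": -0.0018,"y": 0.008,"z": 0,"ax": 0,"ay": 0,"az": 0,"hand": -1},
  ],
)

```text
time_s: 7.48
eef_pos: [600.1, -57.2, 106.3]
ee_rot: [0.079, 0.703, 0.079, -0.703]
force: [-0.2, -1.4, -1.2]
grip_width: -0.002
```

>>> carry_out(
  targets=[
    {"x": -0.0002,"y": 0.001,"z": 0,"ax": 0,"ay": 0,"az": 0,"hand": -1},
    {"x": -0.0005,"y": 0.002,"z": 0,"ax": 0,"ay": 0,"az": 0,"hand": -1},
    {"x": -0.0007,"y": 0.003,"z": 0,"ax": 0,"ay": 0,"az": 0,"hand": -1},
    {"x": -0.0008,"y": 0.0035,"z": 0,"ax": 0,"ay": 0,"az": 0,"hand": -1},
  ],
)

```text
time_s: 7.98
eef_pos: [599.3, -53.7, 106.3]
ee_rot: [0.079, 0.703, 0.079, -0.703]
force: [0.9, -4.6, -0.9]
grip_width: 0.002
```

>>> carry_out(
  targets=[
    {"x": -0.0001,"y": 0.0006,"z": 0,"ax": 0,"ay": 0,"az": 0,"hand": -1},
    {"x": -0.0003,"y": 0.0012,"z": 0,"ax": 0,"ay": 0,"az": 0,"hand": -1},
    {"x": -0.0004,"y": 0.0018,"z": 0,"ax": 0,"ay": 0,"az": 0,"hand": -1},
    {"x": -0.0004,"y": 0.0018,"z": 0,"ax": 0,"ay": 0,"az": 0,"hand": -1},
  ],
)

```text
time_s: 8.48
eef_pos: [598.8, -51.3, 106.3]
ee_rot: [-0.079, -0.703, -0.08, 0.703]
force: [-0.1, -0.9, 0.3]
grip_width: -0.007
```

>>> carry_out(
  targets=[
    {"x": -0.0002,"y": 0.0007,"z": 0,"ax": 0,"ay": 0,"az": 0,"hand": -1},
    {"x": -0.0003,"y": 0.0014,"z": 0,"ax": 0,"ay": 0,"az": 0,"hand": -1},
    {"x": -0.0003,"y": 0.0014,"z": 0,"ax": 0,"ay": 0,"az": 0,"hand": -1},
  ],
)

```text
time_s: 8.85
eef_pos: [598.6, -50.3, 106.3]
ee_rot: [0.079, 0.703, 0.079, -0.703]
force: [-0.5, -0.3, 0.2]
grip_width: -0.002
```

Run:
```python
from h import *
b=viewer.capture("scene")[180:250,215:325]
cv2.imwrite("pics/c4.png",cv2.resize(b,None,fx=7,fy=7,interpolation=2))
s=ctrl.sense();print(s['time_s'],s['eef_pos'],s['force'])
```

```text
8.9 [598.6110241  -50.3567504  106.28550895] [0.40750727 0.52765123 0.20810701]
```

View pics/c4.png

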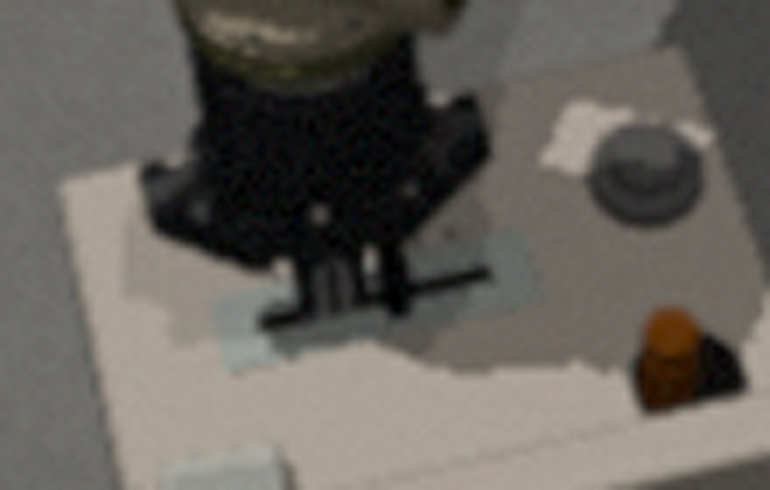

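The third click is confirmed: the lever is now at about (400,285) in the crop against 290 before, roughly 42 mm. There is a small gap to the finger and no force. Now I'll back off, rise and go over the key.

>>> carry_out(
  targets=[
    {"x": 0.001,"y": -0.005,"z": 0,"ax": 0,"ay": 0,"az": 0,"hand": -1},
    {"x": 0.002,"y": -0.009,"z": 0.005,"ax": 0,"ay": 0,"az": 0,"hand": -1},
    {"x": 0.002,"y": -0.009,"z": 0.03,"ax": 0,"ay": 0,"az": 0,"hand": -1},
    {"x": 0.002,"y": -0.009,"z": 0.06,"ax": 0,"ay": 0,"az": 0,"hand": -1},
    {"x": 0.002,"y": -0.009,"z": 0.07,"ax": 0,"ay": 0,"az": 0,"hand": -1},
  ],
)

```text
time_s: 9.52
eef_pos: [601.3, -59.9, 178.2]
ee_rot: [0.08, 0.704, 0.079, -0.702]
force: [-0.1, 0.7, -0.2]
grip_width: 0.002
```

>>> carry_out(
  targets=[
    {"x": -0.014,"y": 0.033,"z": 0,"ax": 0,"ay": 0,"az": 0,"hand": -1},
    {"x": -0.029,"y": 0.067,"z": 0,"ax": 0,"ay": 0,"az": 0,"hand": -1},
    {"x": -0.044,"y": 0.1,"z": 0,"ax": 0,"ay": 0,"az": 0,"hand": -1},
    {"x": -0.056,"y": 0.132,"z": 0,"ax": 0,"ay": 0,"az": 0,"hand": -1},
  ],
)

```text
time_s: 10.02
eef_pos: [543.8, 73.5, 175.7]
ee_rot: [-0.079, -0.702, -0.079, 0.703]
force: [-0.3, 0.5, -0.1]
grip_width: 0.001
```

>>> carry_out(
  targets=[
    {"x": 0,"y": 0,"z": -0.025,"ax": 0,"ay": 0,"az": 0,"hand": -1},
    {"x": 0,"y": 0,"z": -0.047,"ax": 0,"ay": 0,"az": 0,"hand": -1},
    {"x": 0,"y": 0,"z": -0.054,"ax": 0,"ay": 0,"az": 0,"hand": -1},
    {"x": 0,"y": 0,"z": -0.054,"ax": 0,"ay": 0,"az": 0,"hand": -1},
  ],
)

```text
time_s: 10.52
eef_pos: [544.6, 72.4, 122.2]
ee_rot: [-0.079, -0.702, -0.079, 0.703]
force: [-0.5, 0.6, 0.6]
grip_width: -0.001
```

Run:
```python
from h import *
b=viewer.capture("scene")[170:250,230:340]
cv2.imwrite("pics/c5.png",cv2.resize(b,None,fx=7,fy=7,interpolation=2))
s=ctrl.sense();print(s['time_s'],s['eef_pos'],s['force'])
print((proj("scene",s['eef_pos'])-[230,170])*7)
```

```text
10.575 [544.91120333  72.41177218 122.71560713] [0.24828952 0.49442962 0.68983074]
[539.02715496 209.86896248]
```

View pics/c5.png

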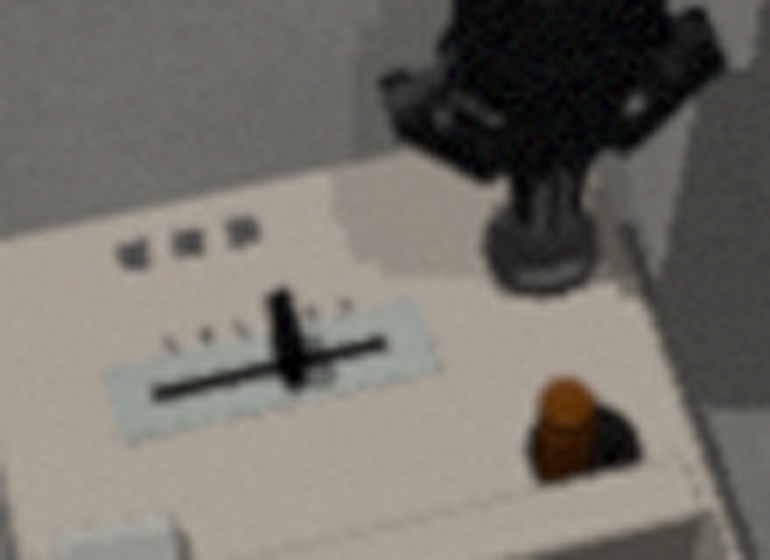

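The lever stands in the fourth of the six scale marks, which is the third click. The fingertip is over the key, centred at about (543,236) and within a few mm. Now I'll press, watching the force.

>>> carry_out(
  targets=[
    {"x": 0.001,"y": 0,"z": -0.004,"ax": 0,"ay": 0,"az": 0,"hand": -1},
    {"x": 0.001,"y": 0,"z": -0.008,"ax": 0,"ay": 0,"az": 0,"hand": -1},
    {"x": 0.001,"y": 0,"z": -0.008,"ax": 0,"ay": 0,"az": 0,"hand": -1},
  ],
)

```text
time_s: 10.95
eef_pos: [545.5, 72.6, 114.1]
ee_rot: [-0.079, -0.702, -0.079, 0.703]
force: [0.1, 0.5, -0.1]
grip_width: -0.002
```

>>> carry_out(
  targets=[
    {"x": 0,"y": 0,"z": -0.001,"ax": 0,"ay": 0,"az": 0,"hand": -1},
    {"x": 0,"y": 0,"z": -0.002,"ax": 0,"ay": 0,"az": 0,"hand": -1},
    {"x": 0,"y": 0,"z": -0.003,"ax": 0,"ay": 0,"az": 0,"hand": -1},
    {"x": 0,"y": 0,"z": -0.004,"ax": 0,"ay": 0,"az": 0,"hand": -1},
    {"x": 0,"y": 0,"z": -0.004,"ax": 0,"ay": 0,"az": 0,"hand": -1},
  ],
)

```text
time_s: 11.58
eef_pos: [545.7, 72.6, 110.4]
ee_rot: [0.079, 0.703, 0.079, -0.703]
force: [-0.2, -0.3, 2.4]
grip_width: -0.001
```

>>> carry_out(
  targets=[
    {"x": 0,"y": 0,"z": -0.001,"ax": 0,"ay": 0,"az": 0,"hand": -1},
    {"x": 0,"y": 0,"z": -0.002,"ax": 0,"ay": 0,"az": 0,"hand": -1},
    {"x": 0,"y": 0,"z": -0.003,"ax": 0,"ay": 0,"az": 0,"hand": -1},
    {"x": 0,"y": 0,"z": -0.0035,"ax": 0,"ay": 0,"az": 0,"hand": -1},
    {"x": 0,"y": 0,"z": -0.0035,"ax": 0,"ay": 0,"az": 0,"hand": -1},
  ],
)

```text
time_s: 12.2
eef_pos: [545.7, 72.6, 106.9]
ee_rot: [0.079, 0.703, 0.079, -0.703]
force: [-0.5, -0.7, 5.1]
grip_width: 0.004
```

>>> carry_out(
  targets=[
    {"x": 0,"y": 0,"z": -0.0005,"ax": 0,"ay": 0,"az": 0,"hand": -1},
    {"x": 0,"y": 0,"z": -0.001,"ax": 0,"ay": 0,"az": 0,"hand": -1},
    {"x": 0,"y": 0,"z": -0.001,"ax": 0,"ay": 0,"az": 0,"hand": -1},
  ],
)

```text
time_s: 12.58
eef_pos: [545.7, 72.6, 106.0]
ee_rot: [0.079, 0.703, 0.079, -0.703]
force: [-1.8, 0.6, 6.3]
grip_width: 0.001
```

>>> carry_out(
  targets=[
    {"x": 0,"y": 0,"z": -0.0004,"ax": 0,"ay": 0,"az": 0,"hand": -1},
    {"x": 0,"y": 0,"z": -0.0008,"ax": 0,"ay": 0,"az": 0,"hand": -1},
    {"x": 0,"y": 0,"z": -0.0008,"ax": 0,"ay": 0,"az": 0,"hand": -1},
  ],
)

```text
time_s: 12.95
eef_pos: [545.8, 72.6, 105.9]
ee_rot: [0.079, 0.703, 0.079, -0.702]
force: [-3.8, -0.4, 12.5]
grip_width: 0.001
```

The key is at its stop: the force jumped to 12.5 N with no further travel. Release straight up and clear away.

>>> carry_out(
  targets=[
    {"x": 0,"y": 0,"z": 0.003,"ax": 0,"ay": 0,"az": 0,"hand": -1},
    {"x": 0,"y": 0,"z": 0.008,"ax": 0,"ay": 0,"az": 0,"hand": -1},
    {"x": 0,"y": 0,"z": 0.03,"ax": 0,"ay": 0,"az": 0,"hand": -1},
    {"x": 0,"y": 0,"z": 0.07,"ax": 0,"ay": 0,"az": 0,"hand": -1},
    {"x": 0,"y": 0,"z": 0.12,"ax": 0,"ay": 0,"az": 0,"hand": -1},
  ],
)

```text
time_s: 13.58
eef_pos: [545.0, 72.5, 225.3]
ee_rot: [-0.079, -0.702, -0.079, 0.704]
force: [0.1, 0.0, -0.2]
grip_width: 0.001
```

>>> carry_out(
  targets=[
    {"x": -0.04,"y": 0,"z": 0.02,"ax": 0,"ay": 0,"az": 0,"hand": -1},
    {"x": -0.09,"y": 0,"z": 0.03,"ax": 0,"ay": 0,"az": 0,"hand": -1},
    {"x": -0.13,"y": 0,"z": 0.03,"ax": 0,"ay": 0,"az": 0,"hand": -1},
    {"x": -0.13,"y": 0,"z": 0.03,"ax": 0,"ay": 0,"az": 0,"hand": -1},
    {"x": -0.13,"y": 0,"z": 0.03,"ax": 0,"ay": 0,"az": 0,"hand": -1},
  ],
)

```text
time_s: 14.2
eef_pos: [416.1, 72.5, 255.0]
ee_rot: [0.079, 0.703, 0.079, -0.703]
force: [-0.2, 0.6, 0.9]
grip_width: -0.0
```

Run:
```python
from h import *
b=viewer.capture("scene")[170:250,215:325]
cv2.imwrite("pics/c6.png",cv2.resize(b,None,fx=7,fy=7,interpolation=2))
s=ctrl.sense();print(s['time_s'],s['eef_pos'],s['force'])
```

```text
14.25 [416.31841596  72.45215268 254.82529303] [ 0.13569947  0.24903086 -0.04088199]
```

View pics/c6.png

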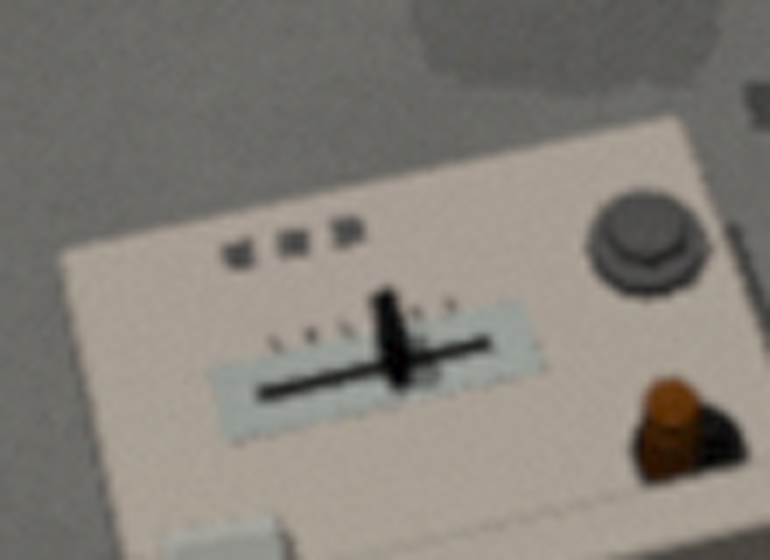

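The lever at about (390,340) covers the fourth mark, with three marks to its right and two to its left. The key at about (648,230) is up again, and the vial and box are where they were.

```bash
python3 -c "
from rig import finish_job; print(finish_job())"
```

```text
the job is handed in; nothing more can be done
None
```

I pushed the filter lever to the reader's left with the shut fingertips, slowly, through three clicks. I then backed off, pressed the start key down to its stop, released it and moved clear. The job was handed in at about 14 s of the 51 s allowed.

- **Lever:** I felt each click as the push force building and then dropping to about zero. The highest reading was about 5 N. The finger stopped about 5 mm short of the lever's new position, so it could not drive it past the third notch. The last picture shows the lever on the fourth of the six marks, which is the third click.
- **Start key:** Contact began around z 112 mm and it stopped at about 106 mm, with the force jumping to 12.5 N at the stop. The picture shows it back up.
- **Surroundings:** In the final close-up of the reader the vial and cuvette box look unmoved. I did not take a last picture of the objects out on the bench, but the arm passed well above them and met no unexpected force.
- **Disagreements:** The two cameras differed by about 6 mm on the key's x position. I settled it by comparing the fingertip and key in the same scene picture. The first three move calls were refused for missing fields, and nothing moved.

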